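# Fit the inspection camera in its slanted sleeve

## Task

Take the inspection camera (the taller of the two instruments, with the straight handle) out of the rest and slide its barrel down into the slanted sleeve of the inspection stand, holding it as you push it past the sleeve's side spring plunger, until its flange sits flush on the sleeve's mouth; then let go of it. Push firmly but do not ram it, and leave the lamp, the trays and the jar where they are.

Things in the scene. Friction and masses are not known exactly. Their poses are not given: they have to be found in the camera images.
- sleeve: White square sleeve, 52 x 52 mm, 50 mm long, fixed on the inspection stand. Origin: centre of the bore's mouth in its upper face, 150 mm above the table. z points out of the mouth along the bore, leaning 30 degrees from vertical towards the stand's front (the robot's left and near side); y is level, across the stand. Bore: 23 mm in diameter, open right through, small chamfer at the mouth.
- plunger (a joint): Spring plunger in the sleeve's -y side, 22 mm below the mouth; black 22 mm knob outside. Its round nose reaches 6 mm into the bore. Value: how far it is pushed out, 0 to 0.008 m; 2.4 N at 0 plus 1.2 N per mm. The camera's tapered tip pushes it aside; it then grips the barrel, at about 0.003 m. This takes a push of roughly 5 to 10 N, more than the camera's weight.
- stand: Inspection stand, fixed: white base 190 x 150 x 14 mm with a blue specimen tray. Origin: on the table below the sleeve's mouth; z up; -x is its front, to which the sleeve leans. The base reaches 65 mm to -x, 125 mm to +x, 75 mm to each side. A 26 mm post, 139 mm high (lower than the mouth), stands 58 mm to the sleeve's +y side.
- camera_grip (a point): Middle of the handle of the inspection camera: a loose round instrument standing in the rest, 158 mm long, 180 g. From the tip up: steel barrel 20 mm in diameter, 75 mm long (last 12 mm tapered to 8 mm); flange 44 mm wide, 8 mm thick; straight white handle 36 mm in diameter, 75 mm long. z runs up its axis. This point is 118 mm above the tip, 43 mm above the flange's underside.
- camera_flange (a point): Point on the camera's axis in the underside of its flange, 75 mm above the tip. Home: at the sleeve's origin, z axes along one another.
- camera_tip (a point): The camera's tip, on its axis.
- rest: Blue bench-shaped rest, 90 mm (x) by 200 mm (y), fixed, top 95 mm above the table. Origin: on the table under its centre; z up. Two 25 mm holes through its 14 mm top at y = -55 and +55 mm; the camera stands in one, the lamp in the other (either way round), each hanging by its flange on the top, barrel tip 20 mm above the table.
- lamp_mid (a point): Mid-height point (65 mm above the tip) of the lamp, a loose bystander in the rest's other hole: same barrel and flange as the camera, but only 130 mm long, with a thin neck and a mushroom head 52 mm in diameter. Leave it.
- tray_far_mid (a point): Centre of a closed blue tray with pale lid, 89 x 129 x 56 mm, loose bystander, on the far side between stand and rest.
- tray_side_mid (a point): Centre of a second, equal tray, loose bystander, to the robot's right.
- jar_mid (a point): Mid-height point of a white lidded jar, 68 mm in diameter, 90 mm tall, loose bystander, beyond the rest.
There are look-alikes about, which are no part of the job. Leave any green or purple look-alike of the part that bears camera_grip alone.

How it is judged (in metres and radians):
On the way, in this order (a step that is already met when the one before it is completed fails the run):
1. the camera is lifted clear out of the rest (its tip above the rest's top) (z of camera_tip in the frame of rest above 0.098 m), for 0.1 s.
2. the camera, touched by the fingers, is pushed down the sleeve past the plunger (tip more than 30 mm inside, plunger pushed out more than 1.5 mm) (z of camera_tip in the frame of sleeve below -0.03 m and value of joint plunger above 0.0015 m and contact force between the fingers and camera above 0.5 N), for 0.1 s.
At the end, for the whole second after the job is handed in: The camera rests in the sleeve: the underside of its flange is less than 3 mm off the sleeve's mouth and within 6 mm of its centre, its axis within 0.08 rad of the bore's, the plunger pressed out more than 1.5 mm by the barrel, and the camera is still and released (z of camera_flange in the frame of sleeve below 0.003 m and distance between camera_flange and sleeve below 0.006 m and angle between the z axis of camera_flange and the z axis of sleeve, either way round below 0.08 rad and value of joint plunger above 0.0015 m and linear speed of camera below 0.02 m/s); the robot touches nothing.
It fails at once if the lamp, a tray or the jar is moved more than 25 mm (distance of any of lamp_mid, tray_far_mid, tray_side_mid, jar_mid from where it was at the start of the episode above 0.025 m).
It fails at once if the camera is rammed into the stand or the rest (more than 80 N) (contact force between camera and stand above 80 N or contact force between camera and rest above 80 N).
It also fails if it takes over 42 s, if anything falls off the work surface, if the arm or the gripper's body presses on something with over 40 N, if the wrist force passes 120 N, or if a joint passes its speed limit or range.

## Robot

A 7-joint arm with a two-finger parallel gripper is mounted at the origin on the work surface. World frame = base frame: x ahead of the robot, y to its left, z up, the work surface at z = 0. Lengths are in m, angles in degrees, forces in N, time in s.
With the tool pointing down it reaches from about 0.4 to 0.925 m from the base axis. Payload 5.6 kg.
Tool frame: the origin (TCP) lies between the finger pads; the fingertips stand 19 mm ahead of it and the grasp point (between the pads) is the TCP; z points along the fingers, x is the direction in which the jaws open and shut, and the axes are right-handed (so a half turn about z gives the same grasp; the last joint's range is limited). The gripper opens to 85 mm and grips with 20 to 120 N. Pads are 22 mm wide; open, the fingers measure 114 mm over their backs; the gripper's body (76 mm by 85 mm) begins 54 mm behind the grasp point. The pads swing forward as they close: fully open they stand 13 mm farther back than shut.
Start: joints at [-76.146, 26.786, -0.665, 91.828, 0.344, 61.387, -3.226], TCP at [0.183, 0.624, 0.25] pointing down, gripper open.
Joint ranges: [-144.91, 144.91], [-17.63, 115.5], [-89.93, 88.59], [15.96, 139.68], [-74.01, 254.01], [8.47, 105.57], [-167.45, 167.45]. Speed limits (degrees/s): [147.25, 147.25, 180, 180, 180, 180, 180].

## Interface

Orientations are given as a 3x3 rotation matrix whose columns are the frame's x, y, z axes.
In Python, from cell import r, grab_frame, job gives the robot as it stands. The module is installed in compiled form; this text tells all that it offers.
- The arm moves only by the tool send_rows, never from a script. Its argument "deltas" is a list of rows, each an object with "fingers": the finger opening in cm, from 0 to 8.54; "travel": the shift along the world's x, y, z in cm, a list of three; "rot": the turn, a rotation vector about the world's x, y, z in degrees, a list of three. A call has 1 to 12 rows; each row is the pose to reach, as a shift and turn from the pose commanded when the call began; what a row does not reach only later rows make up. A row lasts 1/10 s, in which the tool goes at most 50 mm and 8.59 degrees, less where a joint would pass 70% of its speed; a pose out of reach is approached as far as the arm can. A call with a gripper value outside its range is refused whole. The fingers move at their own pace and stop on an object; the grip force is fixed at half the most. Time passes only in rows, so rows that repeat a pose let the fingers close. It gives the time, the measured TCP pose, the force and the opening at its end, in the units of the state.
- r.state(): the state, without advancing time (a new reading comes with each control period).
- grab_frame(name): name is "scene" or "top" or "wrist"; returns a dict with "img" (384x512x3 uint8, red, green, blue), "intrinsics" (3x3 intrinsics, pixels), "rvec" (rotation vector, rad) and "tvec" (3), from world to camera coordinates, as OpenCV has them; the wrist camera has in their place "hand_eye" (4x4, takes a point from camera to tool coordinates, whose origin is the TCP and whose axes are the tool frame's). Camera axes: x right, y down, z forward; pixel columns grow to the right and rows downward; lengths in m; the calibration is good to about 2 mm. A picture is of the moment at which its call begins: read the wrist's pose just before it. There is no depth.
- job.close_job(): hands the job in, once; it reports no verdict.
The state is a dict: "time_s": time; "joint_positions": joint angles; "qvel": joint speeds; "tau": joint torques, N m; "tool_pos": TCP position; "tcp_rot": TCP orientation; "contact_force": force on the tool from outside, world axes, zero at the start; "wrist_torque": the same for the moment, N m; "finger_gap": opening from 0.0 (shut) to 1.0 (fully open).
Only numpy, scipy, OpenCV 4.12 (cv2) and the standard library are available. Lean on these libraries where they do the work, as an engineer would, in place of code of your own. Each camera call takes 0.05 s, during which the arm holds its last target. There are 200 camera calls.

## Working session

There is one attempt and no reset: what is moved stays moved. The work goes in short steps, Python scripts to look and compute and a tool call to move; the robot and the scene stay as the last step left them, time stands still between calls to the robot, and variables do not carry over. Pictures are saved under pics/ and viewed, about 8 in all and at most 12, crops included, and the job is handed in when it is done.

Besides the shell and the picture viewer there is one more tool, called after ">>>" as name(argument=value, ...) on one line, values as JSON. send_rows: Moves the arm, as the interface text tells. Its arguments: {"type":"object","properties":{"deltas":{"type":"array"}},"required":["deltas"]}

```bash
mkdir -p pics
cat > h.py <<'E'
import numpy as np, cv2, pickle
from cell import r, grab_frame, job
def grab(n):
    s=r.state(); f=grab_frame(n); f['s']=s
    return f
def save(f,fn,crop=None,k=1):
    im=f['img'][:,:,::-1]
    if crop: im=im[crop[1]:crop[3],crop[0]:crop[2]]
    cv2.imwrite('pics/'+fn,cv2.resize(im,None,fx=k,fy=k,interpolation=cv2.INTER_CUBIC))
def cam(f):
    # returns R,t world->cam
    if 'rvec' in f: return cv2.Rodrigues(np.array(f['rvec'],float))[0],np.array(f['tvec'],float).ravel()
    T=np.eye(4);T[:3,:3]=np.array(f['s']['tcp_rot']);T[:3,3]=f['s']['tool_pos']
    M=np.linalg.inv(T@np.array(f['hand_eye'])); return M[:3,:3],M[:3,3]
def ray(f,uv):
    R,t=cam(f); d=R.T@np.linalg.inv(f['intrinsics'])@np.array([uv[0],uv[1],1.]); return -R.T@t,d/np.linalg.norm(d)
def atz(f,uv,z):
    c,d=ray(f,uv); return c+d*(z-c[2])/d[2]
def tri(obs):
    A=0;b=0;L=[ray(f,uv) for f,uv in obs]
    for c,d in L:
        P=np.eye(3)-np.outer(d,d);A=A+P;b=b+P@c
    p=np.linalg.solve(A,b); return p,[np.linalg.norm((np.eye(3)-np.outer(d,d))@(p-c)) for c,d in L]
def proj(f,p):
    R,t=cam(f); q=np.array(f['intrinsics'])@(R@np.array(p)+t); return q[:2]/q[2]
E
python3 - <<'E'
from h import *
F={n:grab(n) for n in('scene','top')}
pickle.dump(F,open('f0.pkl','wb'))
for n in F: save(F[n],n+'0.png',None,1.5); print(n,ray(F[n],(256,192)))
print(r.state())
E
```

```text
scene (array([1.19943611, 0.45072649, 0.80786327]), array([-0.56948939, -0.49002075, -0.65997084]))
top (array([ 0.30696249, -0.09372997,  1.45663464]), array([ 0.21651962, -0.0256078 , -0.97594236]))
{'time_s': 0.1, 'joint_positions': array([-76.14708872,  26.83264138,  -0.6650106 ,  91.87591997,
         0.34426664,  61.38794749,  -3.22406288]), 'qvel': array([ 0.07496396, -0.15588964, -0.04250205, -0.0834705 ,  0.01629425,
       -0.0170178 , -0.03718113]), 'tau': array([ 1.45263948e-03, -5.33528495e+01,  2.18127295e-02, -2.51971579e+01,
        1.14416706e-02,  4.26857587e-03,  2.04113564e-05]), 'tool_pos': array([0.18254058, 0.62333986, 0.24941248]), 'tcp_rot': array([[ 2.80971311e-01,  9.59716106e-01, -3.43466079e-04],
       [ 9.59714757e-01, -2.80971493e-01, -1.61390065e-03],
       [-1.64539062e-03,  1.23830316e-04, -9.99998639e-01]]), 'contact_force': array([0.62737868, 0.06675245, 0.05672509]), 'wrist_torque': array([ 0.01151233, -0.02540503, -0.02684978]), 'finger_gap': 0.9988837263644066}
```

View pics/scene0.png

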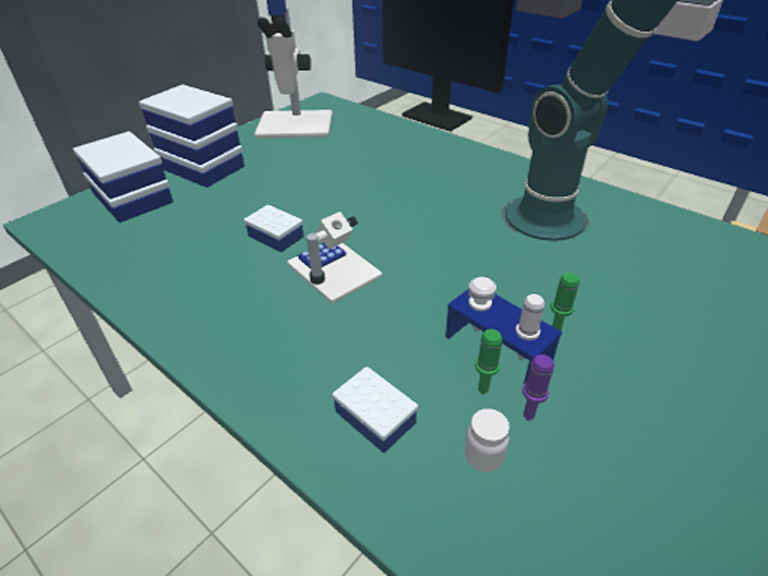

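View pics/top0.png

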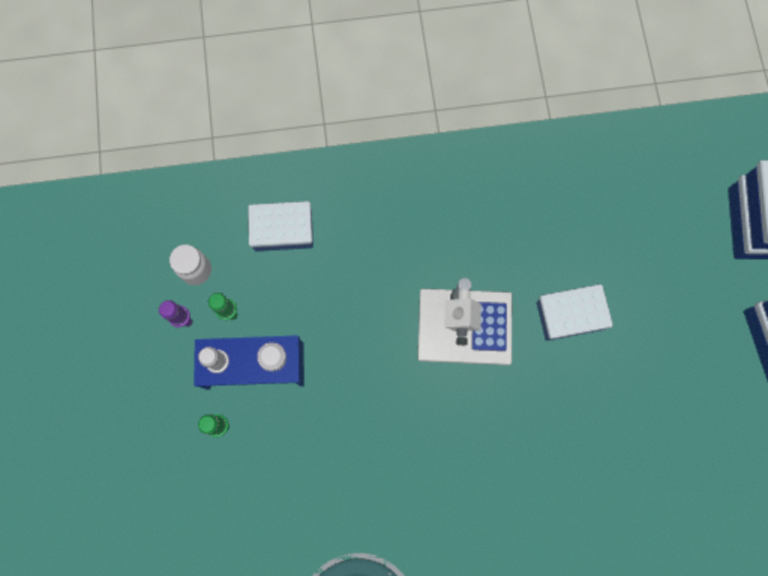

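The scene image (768 px wide) shows the camera at (531,317), the lamp at (481,292), and the sleeve at (337,230) with its knob at (352,222). In the top image the camera is at (211,358), the lamp at (271,356) and the sleeve's bore at (458,313). Green and purple look-alikes stand around the rest. I'll enlarge the parts that matter.

Run:
```python
from h import *
F=pickle.load(open('f0.pkl','rb'))
def c(n,x,y,w,h,k): 
    im=F[n]['img'][y:y+h,x:x+w,::-1]; return cv2.resize(im,None,fx=k,fy=k,interpolation=cv2.INTER_CUBIC)
a=np.vstack([np.hstack([c('top',120,190,100,75,4),c('top',275,175,80,75,5)[:300,:400]]),np.hstack([c('scene',295,175,100,75,4),c('scene',185,130,100,75,4)])])
cv2.imwrite('pics/m1.png',a)
```

```text
(no output)
```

View pics/m1.png

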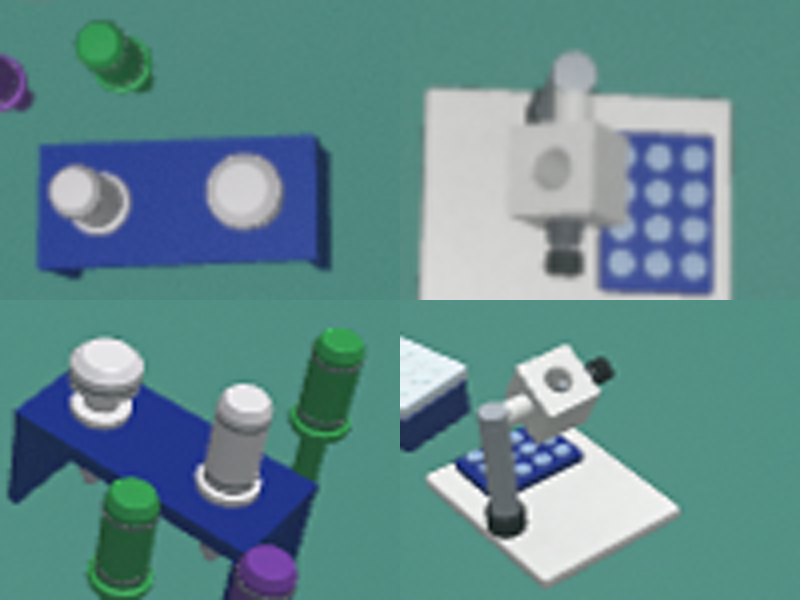

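The crops show the camera's cap at (75,190) and flange at (100,205) in the top view, and the bore at (552,168). In the scene view the cap is at (246,398), the flange at (229,484) and the bore at (558,379).

Run:
```python
from h import *
F=pickle.load(open('f0.pkl','rb'));T,S=F['top'],F['scene']
tl=lambda x,y:(120+x/4,190+y/4); tr=lambda x,y:(275+(x-400)/5,175+y/5)
sl=lambda x,y:(295+x/4,175+(y-300)/4); sr=lambda x,y:(185+(x-400)/4,130+(y-300)/4)
np.set_printoptions(precision=4,suppress=True)
print('cap',atz(T,tl(75,190),.178),atz(S,sl(246,396),.178),tri([(T,tl(75,190)),(S,sl(246,396))]))
print('fl',atz(T,tl(100,205),.103),atz(S,sl(229,484),.103))
print('bore',atz(T,tr(552,168),.15),atz(S,sr(558,379),.15),tri([(T,tr(552,168)),(S,sr(558,379))]))
for uv in [tr(427,88),tr(731,100),(279.3,240.7),(340.7,242)]: print('base T',atz(T,uv,.014))
for uv in [sr(680,510),sr(547,583),sr(427,477)]: print('base S',atz(S,uv,.014))
for uv in [tl(40,147),tl(316,135),tl(38,268),tl(316,262)]: print('rest T',atz(T,uv,.095))
for n,uv in [('g1',tl(100,42)),('pu',(115,207)),('g2',(139,283)),('jar',(124,172))]: print(n,atz(T,uv,.1))
```

```text
cap [0.5068 0.2039 0.178 ] [0.5104 0.2068 0.178 ] (array([0.5071, 0.2051, 0.1747]), [np.float64(0.0004995634221469493), np.float64(0.0004995634221469978)])
fl [0.5054 0.2044 0.103 ] [0.5168 0.2113 0.103 ]
bore [ 0.5317 -0.2589  0.15  ] [ 0.5351 -0.2549  0.15  ] (array([ 0.532 , -0.2589,  0.1467]), [np.float64(0.00045876069172382655), np.float64(0.0004587606917237841)])
base T [ 0.6152 -0.2066  0.014 ]
base T [ 0.5831 -0.3927  0.014 ]
base T [ 0.4671 -0.1823  0.014 ]
base T [ 0.439  -0.3669  0.014 ]
base S [ 0.4776 -0.1742  0.014 ]
base S [ 0.6204 -0.1991  0.014 ]
base S [ 0.5872 -0.3847  0.014 ]
rest T [0.5543 0.2459 0.095 ]
rest T [0.537  0.0466 0.095 ]
rest T [0.4673 0.2539 0.095 ]
rest T [0.4458 0.0562 0.095 ]
g1 [0.6249 0.1954 0.1   ]
pu [0.617  0.2838 0.1   ]
g2 [0.3904 0.2314 0.1   ]
jar [0.7189 0.2501 0.1   ]
```

>>> send_rows(deltas=[{"fingers": 8.54, "travel": [2.7, -3.5, 2], "rot": [0, 0, -7]}, {"fingers": 8.54, "travel": [5.4, -7, 4], "rot": [0, 0, -14]}, {"fingers": 8.54, "travel": [8.1, -10.5, 5], "rot": [0, 0, -21]}, {"fingers": 8.54, "travel": [10.8, -14, 5], "rot": [0, 0, -28]}, {"fingers": 8.54, "travel": [13.5, -17.5, 5], "rot": [0, 0, -35]}, {"fingers": 8.54, "travel": [16.2, -21, 5], "rot": [0, 0, -42]}, {"fingers": 8.54, "travel": [18.9, -24.5, 5], "rot": [0, 0, -49]}, {"fingers": 8.54, "travel": [21.6, -28, 5], "rot": [0, 0, -56]}, {"fingers": 8.54, "travel": [24.3, -31.5, 5], "rot": [0, 0, -63]}, {"fingers": 8.54, "travel": [27, -35, 5], "rot": [0, 0, -70]}, {"fingers": 8.54, "travel": [29.7, -38.5, 5], "rot": [0, 0, -77]}, {"fingers": 8.54, "travel": [32.3, -42, 5], "rot": [0, 0, -83]}])

```text
time_s: 1.3
tool_pos: [0.5064, 0.2022, 0.3002]
tcp_rot: [[0.986, -0.167, -0.0], [-0.167, -0.986, 0.0], [-0.0, -0.0, -1.0]]
contact_force: [-0.4, 0.7, 0.0]
finger_gap: 1.001
```

>>> send_rows(deltas=[{"fingers": 8.54, "travel": [0, 0, 0], "rot": [0, 0, 0]}, {"fingers": 8.54, "travel": [0, 0, 0], "rot": [0, 0, 0]}])

```text
time_s: 1.5
tool_pos: [0.5058, 0.2028, 0.2999]
tcp_rot: [[0.986, -0.164, -0.001], [-0.164, -0.986, -0.0], [-0.001, 0.001, -1.0]]
contact_force: [-0.5, 0.1, -0.0]
finger_gap: 1.004
```

Run:
```python
from h import *
f=grab('wrist');pickle.dump(f,open('w1.pkl','wb'));save(f,'w1.png',None,1.5)
np.set_printoptions(precision=4,suppress=True)
print(f['hand_eye'],f['intrinsics'],f['s']['tool_pos'],f['s']['tcp_rot'],f['s']['joint_positions'])
for z in(.178,.103): print(proj(f,(.506,.2045,z))*1.5)
```

```text
[[ 1.     -0.001   0.0003 -0.0004]
 [ 0.0009  0.9517  0.3069 -0.079 ]
 [-0.0006 -0.3069  0.9517 -0.1234]
 [ 0.      0.      0.      1.    ]] [[346.3031   0.     258.2923]
 [  0.     346.3031 198.3723]
 [  0.       0.       1.    ]] [0.5058 0.2028 0.2999] [[ 0.9865 -0.164  -0.0007]
 [-0.164  -0.9865 -0.0004]
 [-0.0006  0.0005 -1.    ]] [-47.7301  14.0693  26.6863 104.9448  -7.0527  62.6579 -27.9201]
[388.0286 293.9732]
[387.9087 258.3046]
```

View pics/w1.png

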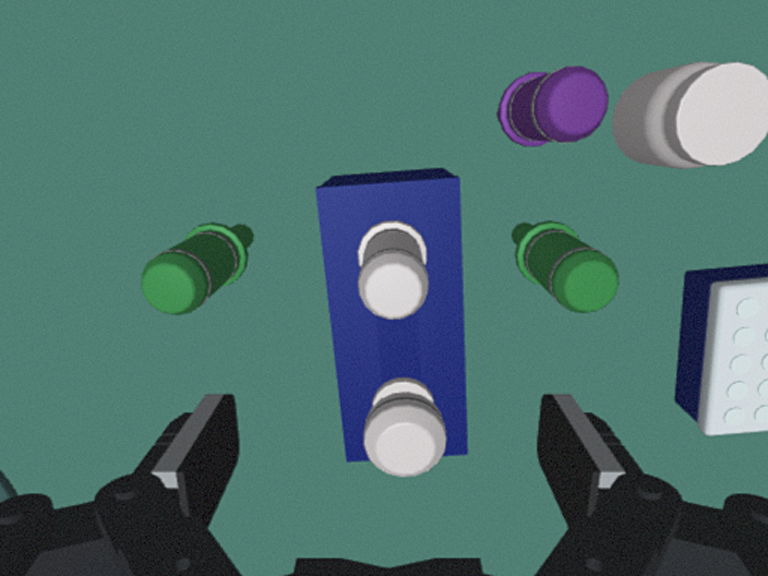

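The wrist view shows the camera's cap at (394,284) and flange ring at (392,248), with the lamp at (404,440). The look-alikes are clear of the open jaws.

Run:
```python
from h import *
f=pickle.load(open('w1.pkl','rb'));F=pickle.load(open('f0.pkl','rb'))
np.set_printoptions(precision=4,suppress=True)
c=(394/1.5,284/1.5)
print(atz(f,c,.178),atz(f,(392/1.5,253/1.5),.103))
print(tri([(f,c),(F['top'],(138.75,237.5)),(F['scene'],(356.5,199))]))
```

```text
[0.5097 0.2091 0.178 ] [0.5091 0.2075 0.103 ]
(array([0.5081, 0.2062, 0.1743]), [np.float64(0.0023017066655569626), np.float64(0.0015389903116910246), np.float64(0.001277964702436711)])
```

>>> send_rows(deltas=[{"fingers": 8.54, "travel": [0.2, 0.35, -4], "rot": [0, 0, 0]}, {"fingers": 8.54, "travel": [0.2, 0.35, -8], "rot": [0, 0, 0]}, {"fingers": 8.54, "travel": [0.2, 0.35, -12], "rot": [0, 0, 0]}, {"fingers": 8.54, "travel": [0.2, 0.35, -14.5], "rot": [0, 0, 0]}, {"fingers": 8.54, "travel": [0.2, 0.35, -16.2], "rot": [0, 0, 0]}, {"fingers": 8.54, "travel": [0.2, 0.35, -16.2], "rot": [0, 0, 0]}, {"fingers": 2.5, "travel": [0.2, 0.35, -16.2], "rot": [0, 0, 0]}, {"fingers": 2.5, "travel": [0.2, 0.35, -16.2], "rot": [0, 0, 0]}, {"fingers": 2.5, "travel": [0.2, 0.35, -16.2], "rot": [0, 0, 0]}, {"fingers": 2.5, "travel": [0.2, 0.35, -16.2], "rot": [0, 0, 0]}, {"fingers": 2.5, "travel": [0.2, 0.35, -16.2], "rot": [0, 0, 0]}, {"fingers": 2.5, "travel": [0.2, 0.35, -16.2], "rot": [0, 0, 0]}])

```text
time_s: 2.75
tool_pos: [0.5084, 0.2078, 0.1396]
tcp_rot: [[0.987, -0.162, 0.002], [-0.162, -0.987, 0.001], [0.001, -0.002, -1.0]]
contact_force: [-0.2, 0.7, 7.1]
finger_gap: 0.408
```

>>> send_rows(deltas=[{"fingers": 2.5, "travel": [0, 0, 2], "rot": [0, 0, 0]}, {"fingers": 2.5, "travel": [0, 0, 5], "rot": [0, 0, 0]}, {"fingers": 2.5, "travel": [0, 0, 9], "rot": [0, 0, 0]}, {"fingers": 2.5, "travel": [0, 0, 13], "rot": [0, 0, 0]}, {"fingers": 2.5, "travel": [0, 0, 17], "rot": [0, 0, 0]}, {"fingers": 2.5, "travel": [0, 0, 20], "rot": [0, 0, 0]}, {"fingers": 2.5, "travel": [0, 0, 20], "rot": [0, 0, 0]}, {"fingers": 2.5, "travel": [0, 0, 20], "rot": [0, 0, 0]}])

```text
time_s: 3.55
tool_pos: [0.5073, 0.2072, 0.3382]
tcp_rot: [[0.987, -0.162, -0.0], [-0.162, -0.987, 0.0], [-0.0, -0.0, -1.0]]
contact_force: [-0.5, 0.4, -2.9]
finger_gap: 0.404
```

Run:
```python
from h import *
S=grab('scene');T=grab('top');W=grab('wrist');pickle.dump((S,T,W),open('f2.pkl','wb'))
s=r.state();np.set_printoptions(precision=4,suppress=True)
p=np.array(s['tool_pos']);R=np.array(s['tcp_rot']);print(p,s['finger_gap'],s['contact_force'])
print([proj(S,p+R@[0,0,d]) for d in(-.04,0,.043,.118)],[proj(W,p+R@[0,0,d]) for d in(-.04,0,.043,.118)])
def c(f,x,y,w,h,k):
    x=int(x);y=int(y);return cv2.resize(np.ascontiguousarray(f['img'][y:y+h,x:x+w,::-1]),None,fx=k,fy=k,interpolation=cv2.INTER_CUBIC)
q=proj(S,p+R@[0,0,.06]);x0,y0=int(q[0])-50,int(q[1])-75;print(x0,y0)
cv2.imwrite('pics/m2.png',np.hstack([c(S,x0,y0,100,150,4),c(W,160,184,200,200,2)[:600]] if 0 else [c(S,x0,y0,100,150,4),cv2.copyMakeBorder(c(W,160,184,200,200,2),0,200,0,0,cv2.BORDER_CONSTANT)]))
```

```text
[0.5067 0.207  0.3365] 0.4032919955983373 [ 0.4681  0.0614 -3.0584]
[array([372.1782, 133.8699]), array([368.7915, 148.4365]), array([365.3798, 163.1101]), array([359.9331, 186.5371])] [array([259.8934, 363.6612]), array([259.3978, 289.3383]), array([259.0954, 243.9795]), array([258.801 , 199.8293])]
314 93
```

View pics/m2.png

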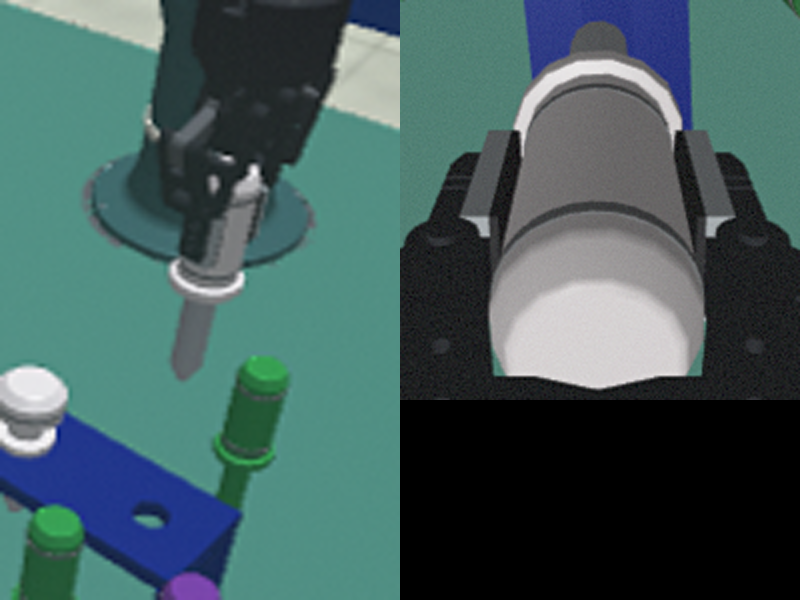

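The camera is held and out of the rest: the flange at (207,280) and tip at (184,378) match the predicted (205,280) and (184,374). Next I move to a tilted viewing pose near the sleeve.

>>> send_rows(deltas=[{"fingers": 2.5, "travel": [0.3, -3.4, 0], "rot": [0, 0, 0]}, {"fingers": 2.5, "travel": [0.6, -6.8, 0], "rot": [0, 0, 0]}, {"fingers": 2.5, "travel": [0.9, -10.2, 0], "rot": [-3, 0.5, 0]}, {"fingers": 2.5, "travel": [1.2, -13.6, 0], "rot": [-6, 1, 0]}, {"fingers": 2.5, "travel": [1.5, -17, 0], "rot": [-9, 1.5, 0]}, {"fingers": 2.5, "travel": [1.8, -20.4, 0], "rot": [-12, 2, 0]}, {"fingers": 2.5, "travel": [2.1, -23.8, 0], "rot": [-15, 2.5, 0]}, {"fingers": 2.5, "travel": [2.4, -27.2, 0], "rot": [-18, 3, 0]}, {"fingers": 2.5, "travel": [2.7, -30.6, -0.5], "rot": [-21, 3.5, 0]}, {"fingers": 2.5, "travel": [3, -34, -1], "rot": [-24, 4, 0]}, {"fingers": 2.5, "travel": [3.3, -37, -2], "rot": [-27, 4.5, 0]}, {"fingers": 2.5, "travel": [3.6, -40, -3.4], "rot": [-29.6, 4.9, 0]}])

```text
time_s: 4.9
tool_pos: [0.5435, -0.1935, 0.3031]
tcp_rot: [[0.987, -0.139, -0.083], [-0.162, -0.854, -0.495], [-0.002, 0.502, -0.865]]
contact_force: [0.8, 0.0, -1.8]
finger_gap: 0.407
```

>>> send_rows(deltas=[{"fingers": 2.5, "travel": [0, 0, 0], "rot": [0, 0, 0]}, {"fingers": 2.5, "travel": [0, 0, 0], "rot": [0, 0, 0]}, {"fingers": 2.5, "travel": [0, 0, 0], "rot": [0, 0, 0]}])

```text
time_s: 5.2
tool_pos: [0.544, -0.1916, 0.3041]
tcp_rot: [[0.987, -0.139, -0.081], [-0.161, -0.855, -0.493], [-0.001, 0.499, -0.866]]
contact_force: [-0.0, 0.1, -1.8]
finger_gap: 0.405
```

Run:
```python
from h import *
S=grab('scene');W=grab('wrist');pickle.dump((S,W),open('f3.pkl','wb'));save(W,'w3.png',None,1.5)
np.set_printoptions(precision=4,suppress=True)
s=W['s'];print(s['tool_pos'],s['tcp_rot'],s['joint_positions'],s['finger_gap'])
print(proj(W,(.532,-.2585,.15))*1.5)
```

```text
[ 0.5441 -0.1916  0.3044] [[ 0.987  -0.1391 -0.0805]
 [-0.1607 -0.8553 -0.4926]
 [-0.0003  0.4992 -0.8665]] [-31.1143  20.9162  41.1782 104.6131  18.7207  61.2622 -10.3711] 0.40230536148967116
[386.202  242.3509]
```

View pics/w3.png

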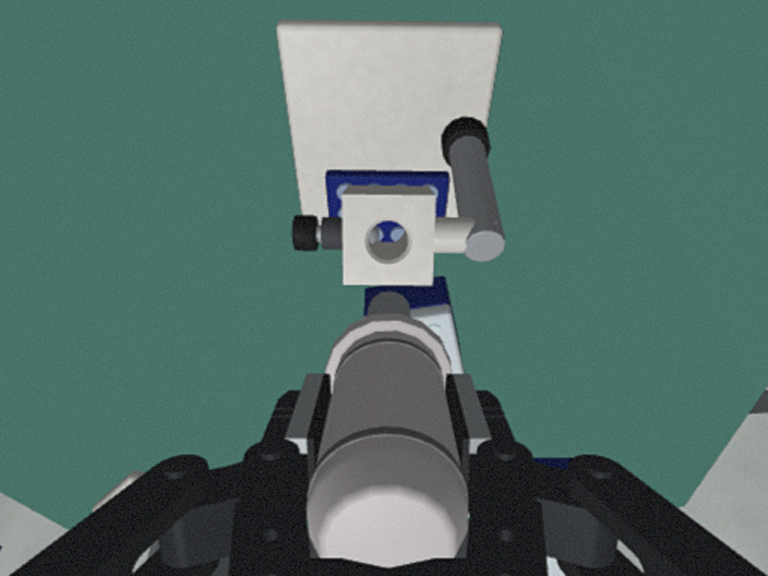

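The wrist view shows the sleeve face squarely: the bore is at (388,241) against a predicted (386,242), with the knob to the left and the post to the right. I'll enlarge it to read the corners.

Run:
```python
from h import *
S,W=pickle.load(open('f3.pkl','rb'))
save(W,'w3c.png',(215,120,305,200),8)
a=cv2.imread('pics/w3c.png')
```

```text
(no output)
```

View pics/w3c.png

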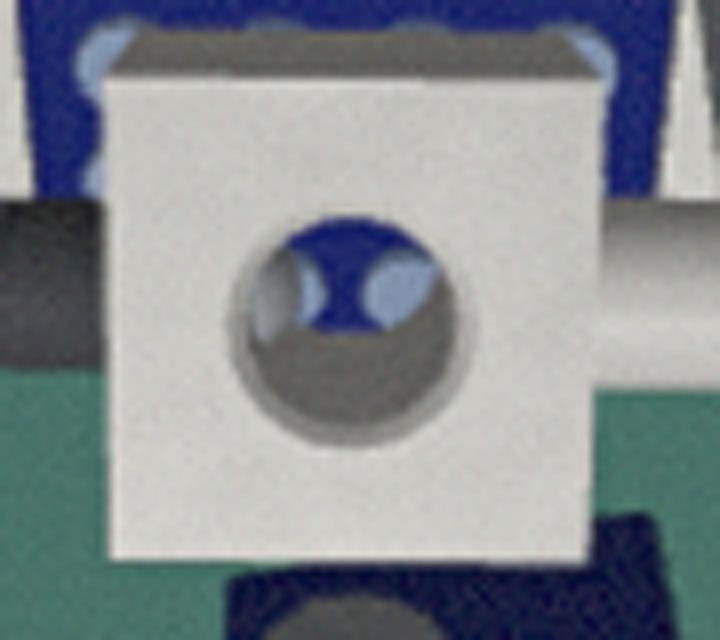

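The crop gives the face corners as TL (103,79), TR (607,80), BR (592,566) and BL (108,560), with the bore's rim centred near (350,332).

Run:
```python
from h import *
from scipy.spatial.transform import Rotation as Ro
S,W=pickle.load(open('f3.pkl','rb'));np.set_printoptions(precision=4,suppress=True)
px=(np.array([(103,79),(607,80),(592,566),(108,560)],float)+.5)/8-.5+[215,120]
h=.026;ob=np.array([(-h,-h,0),(-h,h,0),(h,h,0),(h,-h,0)])
R,t=cam(W);K=np.array(W['intrinsics'])
n,rv,tv,e=cv2.solvePnPGeneric(ob,px,K,None,flags=cv2.SOLVEPNP_IPPE)
for a,b,c in zip(rv,tv,e):
    Rs=R.T@cv2.Rodrigues(a)[0];print('pnp',R.T@(b.ravel()-t),Rs[:,2],np.degrees(np.arccos(Rs[2,2])),np.degrees(np.arctan2(-Rs[0,2],-Rs[1,2])),c)
# in-plane fit with 30 deg lean, z=.15
from scipy.optimize import least_squares
def fr(yaw):
    xs=np.array([np.cos(yaw),np.sin(yaw),0]);y=np.array([-np.sin(yaw),np.cos(yaw),0]);z=-.5*xs+np.array([0,0,np.cos(np.pi/6)]);return np.c_[np.cross(y,z),y,z]
def res(v): return np.concatenate([proj(W,np.array([v[0],v[1],.15])+fr(v[2])@o)-p for o,p in zip(ob,px)])
q=least_squares(res,[.532,-.2585,np.arctan2(-.987,-.163)]);print(q.x,np.degrees(q.x[2]),q.fun);M=fr(q.x[2]);print(M)
print('bore',(proj(W,[*q.x[:2],.15])-[215,120]+.5)*8-.5)
P=np.array([*q.x[:2],.15]);np.save('M.npy',np.c_[M,P])
s=r.state();print(Ro.from_matrix(np.c_[M[:,1],M[:,0],-M[:,2]]@np.array(s['tcp_rot']).T).as_rotvec(degrees=True))
print('tcp in sleeve',M.T@(s['tool_pos']-P))
```

```text
pnp [ 0.5335 -0.2554  0.1525] [0.0855 0.4642 0.8816] 28.166303766058874 -169.55969735822225 [0.2537]
pnp [ 0.5336 -0.2544  0.152 ] [0.1217 0.8095 0.5744] 54.94106011895651 -171.45214951466696 [0.6887]
[ 0.5332 -0.2575 -1.7434] -99.88710402331311 [ 0.1071 -0.1147 -0.1763  0.2804 -0.5019 -0.3368  0.5739  0.0011]
[[-0.1487  0.9851  0.0859]
 [-0.8532 -0.1717  0.4926]
 [ 0.5     0.      0.866 ]]
bore [352.614  327.4024]
[-0.0536  0.0076 -0.6434]
tcp in sleeve [ 0.0195 -0.0005  0.1672]
```

>>> send_rows(deltas=[{"fingers": 2.5, "travel": [0.34, 1.65, -0.98], "rot": [0, 0, -0.6]}, {"fingers": 2.5, "travel": [0.34, 1.65, -0.98], "rot": [0, 0, -0.6]}, {"fingers": 2.5, "travel": [0.25, 1.16, -1.85], "rot": [0, 0, -0.6]}, {"fingers": 2.5, "travel": [0.16, 0.66, -2.71], "rot": [0, 0, -0.6]}, {"fingers": 2.5, "travel": [0.07, 0.1, -3.6], "rot": [0, 0, -0.6]}, {"fingers": 2.5, "travel": [-0.02, -0.42, -4.61], "rot": [0, 0, -0.6]}, {"fingers": 2.5, "travel": [-0.02, -0.42, -4.61], "rot": [0, 0, -0.6]}, {"fingers": 2.5, "travel": [-0.02, -0.42, -4.61], "rot": [0, 0, -0.6]}])

```text
time_s: 6.1
tool_pos: [0.5432, -0.1974, 0.258]
tcp_rot: [[0.985, -0.149, -0.088], [-0.173, -0.853, -0.493], [-0.001, 0.5, -0.866]]
contact_force: [-0.1, 1.3, -2.1]
finger_gap: 0.41
```

Run:
```python
from h import *
np.set_printoptions(precision=4,suppress=True)
MP=np.load('M.npy');M,P=MP[:,:3],MP[:,3]
S=grab('scene');W=grab('wrist');s=r.state()
p=s['tool_pos'];R=np.array(s['tcp_rot'])
print('tcp in sleeve',M.T@(p-P),(M.T@R).T,s['contact_force'],s['finger_gap'])
print('tip S',proj(S,p+R[:,2]*.1196),'mouth S',proj(S,P))
def c(f,x,y,w,h,k): return cv2.resize(np.ascontiguousarray(f['img'][y:y+h,x:x+w,::-1]),None,fx=k,fy=k,interpolation=cv2.INTER_CUBIC)
cv2.imwrite('pics/m4.png',np.hstack([c(S,175,100,100,150,4),c(W,208,150,100,150,4)]))
```

```text
tcp in sleeve [0.001  0.0001 0.1247] [[ 0.0005  1.     -0.0004]
 [ 1.     -0.0005  0.    ]
 [ 0.     -0.0004 -1.    ]] [-0.298   0.2058 -2.4823] 0.40491913460536927
tip S [224.5474 148.222 ] mouth S [224.353  149.2203]
```

View pics/m4.png

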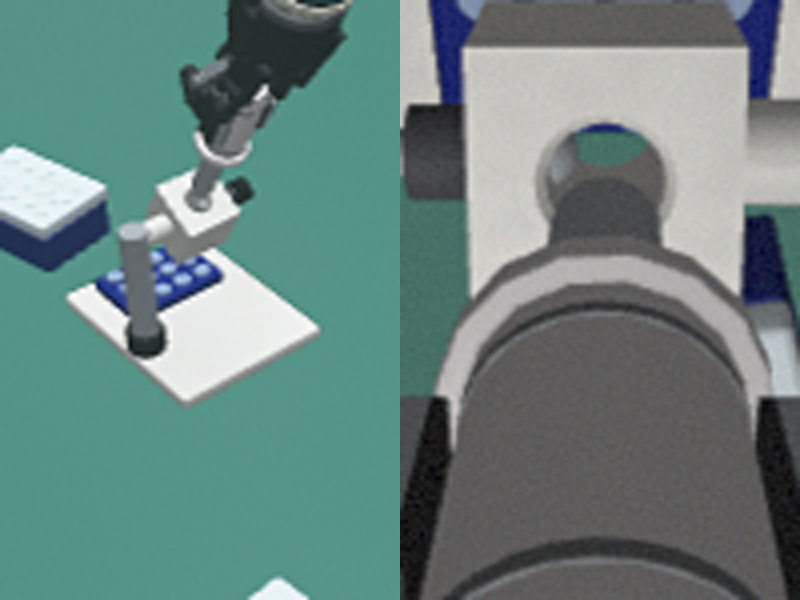

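Barrel and bore line up in both views: column 605 in the wrist crop, and tip (200,200) against bore (199,197) in the scene crop. I start inserting.

>>> send_rows(deltas=[{"fingers": 2.5, "travel": [0.015, 0.085, -0.05], "rot": [0, 0, 0]}, {"fingers": 2.5, "travel": [-0.03, -0.16, -0.48], "rot": [0, 0, 0]}, {"fingers": 2.5, "travel": [-0.07, -0.41, -0.92], "rot": [0, 0, 0]}, {"fingers": 2.5, "travel": [-0.11, -0.65, -1.35], "rot": [0, 0, 0]}, {"fingers": 2.5, "travel": [-0.16, -0.9, -1.78], "rot": [0, 0, 0]}, {"fingers": 2.5, "travel": [-0.2, -1.15, -2.21], "rot": [0, 0, 0]}, {"fingers": 2.5, "travel": [-0.2, -1.15, -2.21], "rot": [0, 0, 0]}])

```text
time_s: 6.9
tool_pos: [0.5413, -0.2085, 0.2354]
tcp_rot: [[0.985, -0.149, -0.087], [-0.173, -0.853, -0.492], [-0.001, 0.5, -0.866]]
contact_force: [0.6, 0.8, -3.3]
finger_gap: 0.407
```

```bash
cat > st.py <<'E'
from h import *
np.set_printoptions(precision=4,suppress=True)
MP=np.load('M.npy');M,P=MP[:,:3],MP[:,3];s=r.state()
print(s['time_s'],'tcp in sleeve',M.T@(s['tool_pos']-P),'force in sleeve',M.T@s['contact_force'],s['wrist_torque'],s['finger_gap'])
E
python3 st.py
```

```text
6.9 tcp in sleeve [-0.0003 -0.0005  0.0987] force in sleeve [-2.3734  0.4242 -2.3971] [ 1.0544 -0.2895  0.0683] 0.40651375627496544
```

>>> send_rows(deltas=[{"fingers": 2.5, "travel": [-0.034, -0.197, -0.346], "rot": [0, 0, 0]}, {"fingers": 2.5, "travel": [-0.069, -0.394, -0.693], "rot": [0, 0, 0]}, {"fingers": 2.5, "travel": [-0.103, -0.591, -1.04], "rot": [0, 0, 0]}, {"fingers": 2.5, "travel": [-0.137, -0.788, -1.386], "rot": [0, 0, 0]}, {"fingers": 2.5, "travel": [-0.172, -0.985, -1.732], "rot": [0, 0, 0]}, {"fingers": 2.5, "travel": [-0.215, -1.23, -2.165], "rot": [0, 0, 0]}, {"fingers": 2.5, "travel": [-0.215, -1.23, -2.165], "rot": [0, 0, 0]}])

```text
time_s: 7.6
tool_pos: [0.54, -0.2208, 0.214]
tcp_rot: [[0.985, -0.149, -0.085], [-0.171, -0.853, -0.493], [0.001, 0.5, -0.866]]
contact_force: [5.3, -0.7, -6.0]
finger_gap: 0.404
```

```bash
python3 st.py
```

```text
7.6 tcp in sleeve [-0.0003  0.0004  0.074 ] force in sleeve [-3.2363  5.3311 -5.1047] [ 1.2624 -1.5948  0.8172] 0.40370166547280273
```

>>> send_rows(deltas=[{"fingers": 2.5, "travel": [-0.034, -0.197, -0.346], "rot": [0, 0, 0]}, {"fingers": 2.5, "travel": [-0.069, -0.394, -0.693], "rot": [0, 0, 0]}, {"fingers": 2.5, "travel": [-0.103, -0.591, -1.04], "rot": [0, 0, 0]}, {"fingers": 2.5, "travel": [-0.137, -0.788, -1.386], "rot": [0, 0, 0]}, {"fingers": 2.5, "travel": [-0.172, -0.985, -1.732], "rot": [0, 0, 0]}, {"fingers": 2.5, "travel": [-0.206, -1.182, -2.078], "rot": [0, 0, 0]}, {"fingers": 2.5, "travel": [-0.206, -1.182, -2.078], "rot": [0, 0, 0]}])

```text
time_s: 8.3
tool_pos: [0.538, -0.2325, 0.1935]
tcp_rot: [[0.985, -0.149, -0.085], [-0.171, -0.853, -0.493], [0.001, 0.5, -0.866]]
contact_force: [5.8, 0.1, -5.7]
finger_gap: 0.405
```

```bash
python3 st.py
```

```text
8.3 tcp in sleeve [-0.0003  0.0005  0.0504] force in sleeve [-3.7454  5.7103 -4.3628] [ 1.3581 -1.4718  0.7501] 0.4049583688302768
```

Expect the flange to seat in about 5 mm; small 2 mm steps.

>>> send_rows(deltas=[{"fingers": 2.5, "travel": [-0.017, -0.1, -0.173], "rot": [0, 0, 0]}, {"fingers": 2.5, "travel": [-0.034, -0.197, -0.346], "rot": [0, 0, 0]}, {"fingers": 2.5, "travel": [-0.034, -0.197, -0.346], "rot": [0, 0, 0]}])

```text
time_s: 8.6
tool_pos: [0.5378, -0.2343, 0.1902]
tcp_rot: [[0.985, -0.149, -0.085], [-0.171, -0.853, -0.493], [0.001, 0.5, -0.866]]
contact_force: [4.4, 1.0, -4.0]
finger_gap: 0.406
```

```bash
python3 st.py
```

```text
8.6 tcp in sleeve [-0.0003  0.0006  0.0466] force in sleeve [-3.5011  4.1751 -2.6048] [ 1.3067 -1.388   0.6987] 0.40596262448008424
```

>>> send_rows(deltas=[{"fingers": 2.5, "travel": [-0.009, -0.05, -0.087], "rot": [0, 0, 0]}, {"fingers": 2.5, "travel": [-0.017, -0.1, -0.173], "rot": [0, 0, 0]}, {"fingers": 2.5, "travel": [-0.017, -0.1, -0.173], "rot": [0, 0, 0]}])

```text
time_s: 8.9
tool_pos: [0.5377, -0.2351, 0.1887]
tcp_rot: [[0.985, -0.149, -0.085], [-0.171, -0.853, -0.492], [0.001, 0.5, -0.866]]
contact_force: [4.9, 2.5, -1.4]
finger_gap: 0.407
```

```bash
python3 st.py
```

```text
8.9 tcp in sleeve [-0.0004  0.0006  0.0449] force in sleeve [-3.6154  4.405   0.4352] [ 1.2845 -1.196   0.5165] 0.40665235150539847
```

>>> send_rows(deltas=[{"fingers": 2.5, "travel": [-0.009, -0.05, -0.087], "rot": [0, 0, 0]}, {"fingers": 2.5, "travel": [-0.017, -0.1, -0.173], "rot": [0, 0, 0]}, {"fingers": 2.5, "travel": [-0.017, -0.1, -0.173], "rot": [0, 0, 0]}])

```text
time_s: 9.2
tool_pos: [0.5379, -0.2352, 0.1882]
tcp_rot: [[0.985, -0.149, -0.085], [-0.171, -0.854, -0.492], [0.001, 0.499, -0.866]]
contact_force: [1.4, 10.4, 12.1]
finger_gap: 0.406
```

```bash
python3 st.py
```

```text
9.2 tcp in sleeve [-0.0006  0.0008  0.0444] force in sleeve [-3.0583 -0.3717 15.7511] [ 1.1328 -0.0347 -0.1716] 0.4062911475495278
```

>>> send_rows(deltas=[{"fingers": 2.5, "travel": [-0.009, -0.05, -0.087], "rot": [0, 0, 0]}, {"fingers": 2.5, "travel": [-0.017, -0.1, -0.173], "rot": [0, 0, 0]}, {"fingers": 2.5, "travel": [-0.017, -0.1, -0.173], "rot": [0, 0, 0]}])

```text
time_s: 9.5
tool_pos: [0.538, -0.2353, 0.1881]
tcp_rot: [[0.985, -0.149, -0.085], [-0.171, -0.854, -0.491], [0.0, 0.499, -0.867]]
contact_force: [-2.7, 18.1, 28.2]
finger_gap: 0.409
```

Run:
```python
exec(open('st.py').read())
S=grab('scene');W=grab('wrist')
def c(f,x,y,w,h,k): return cv2.resize(np.ascontiguousarray(f['img'][y:y+h,x:x+w,::-1]),None,fx=k,fy=k,interpolation=cv2.INTER_CUBIC)
cv2.imwrite('pics/m5.png',np.hstack([c(S,185,105,80,110,5),c(W,208,180,80,110,5)]))
```

```text
9.5 tcp in sleeve [-0.0006  0.0009  0.0443] force in sleeve [-0.9973 -5.7885 33.1008] [ 0.9997  1.4329 -1.0045] 0.4088305726303555
```

View pics/m5.png

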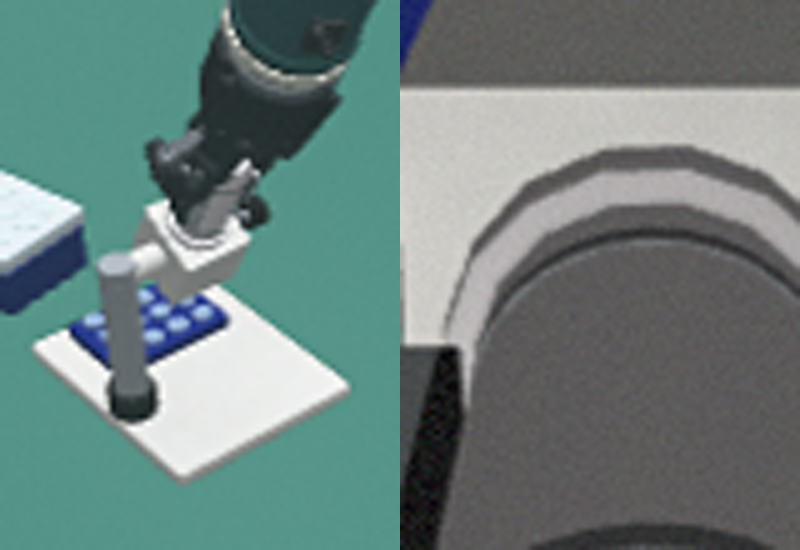

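The flange sits flush on the sleeve's face in both crops. The tool stalled at 44.3 mm while the push rose to 33 N. I ease off, open and back out along the axis.

>>> send_rows(deltas=[{"fingers": 2.5, "travel": [0.017, 0.1, 0.173], "rot": [0, 0, 0]}, {"fingers": 2.5, "travel": [0.017, 0.1, 0.173], "rot": [0, 0, 0]}, {"fingers": 8.54, "travel": [0.017, 0.1, 0.173], "rot": [0, 0, 0]}, {"fingers": 8.54, "travel": [0.017, 0.1, 0.173], "rot": [0, 0, 0]}, {"fingers": 8.54, "travel": [0.017, 0.1, 0.173], "rot": [0, 0, 0]}, {"fingers": 8.54, "travel": [0.017, 0.1, 0.173], "rot": [0, 0, 0]}, {"fingers": 8.54, "travel": [0.017, 0.1, 0.173], "rot": [0, 0, 0]}, {"fingers": 8.54, "travel": [0.017, 0.1, 0.173], "rot": [0, 0, 0]}])

```text
time_s: 10.4
tool_pos: [0.5363, -0.2367, 0.1866]
tcp_rot: [[0.985, -0.149, -0.087], [-0.173, -0.853, -0.493], [-0.001, 0.5, -0.866]]
contact_force: [-0.4, -0.1, -0.4]
finger_gap: 0.999
```

>>> send_rows(deltas=[{"fingers": 8.54, "travel": [0.09, 0.49, 0.87], "rot": [0, 0, 0]}, {"fingers": 8.54, "travel": [0.26, 1.48, 2.6], "rot": [0, 0, 0]}, {"fingers": 8.54, "travel": [0.52, 2.96, 5.2], "rot": [0, 0, 0]}, {"fingers": 8.54, "travel": [0.86, 4.93, 8.66], "rot": [0, 0, 0]}, {"fingers": 8.54, "travel": [1.12, 6.4, 11.26], "rot": [0, 0, 0]}, {"fingers": 8.54, "travel": [1.29, 7.4, 13], "rot": [0, 0, 0]}, {"fingers": 8.54, "travel": [1.29, 7.4, 13], "rot": [0, 0, 0]}, {"fingers": 8.54, "travel": [1.29, 7.4, 13], "rot": [0, 0, 0]}, {"fingers": 8.54, "travel": [1.29, 7.4, 13], "rot": [0, 0, 0]}])

```text
time_s: 11.3
tool_pos: [0.5486, -0.163, 0.3159]
tcp_rot: [[0.985, -0.149, -0.089], [-0.173, -0.853, -0.493], [-0.002, 0.501, -0.866]]
contact_force: [-0.7, -0.8, -0.1]
finger_gap: 0.998
```

Run:
```python
exec(open('st.py').read())
S=grab('scene');W=grab('wrist')
R,t=cam(W)
for a in(0,.003):
  print([(proj(W,P+M@[0,0,a+d])) for d in(0,.008,.083)])
def c(f,x,y,w,h,k): return cv2.resize(np.ascontiguousarray(f['img'][y:y+h,x:x+w,::-1]),None,fx=k,fy=k,interpolation=cv2.INTER_CUBIC)
cv2.imwrite('pics/m6.png',np.hstack([c(S,185,105,80,110,5),c(W,208,150,80,110,5)]))
```

```text
11.3 tcp in sleeve [ 0.0001 -0.001   0.1915] force in sleeve [ 0.7118 -0.5066 -0.5589] [ 0.4691 -0.1187  0.0354] 0.9984857929386064
[array([260.5832, 175.1478]), array([260.61 , 177.284]), array([260.9429, 203.7663])]
[array([260.5931, 175.937 ]), array([260.6204, 178.1118]), array([260.9603, 205.1503])]
```

View pics/m6.png

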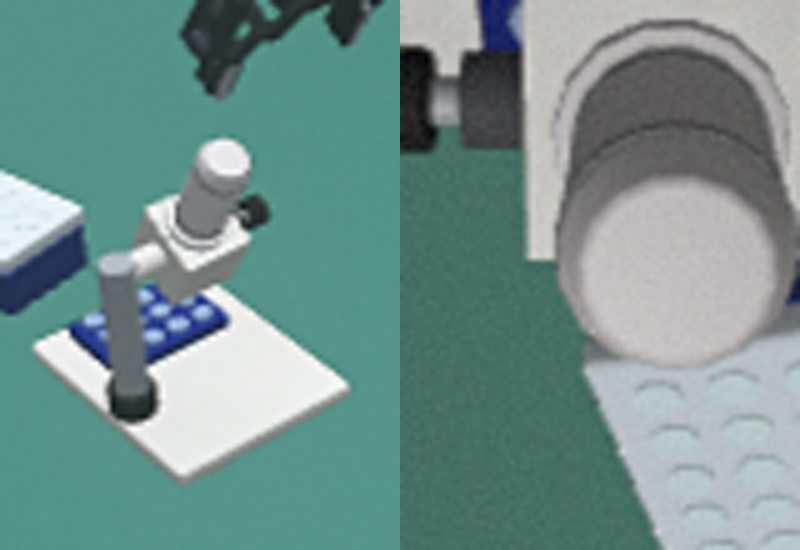

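Released, the camera stands in the sleeve with its flange flush. The cap is at (278,272) against a predicted (265,269), about 2 mm to the side, and the plunger's knob is visibly pushed out. I hand in.

```bash
python3 -c "
from h import *
print(job.close_job(), r.state()['time_s'])"
```

```text
the job is handed in; nothing more can be done
the job is handed in; nothing more can be done
```

The inspection camera is in the slanted sleeve with its flange flush on the mouth, and the job is handed in. I took it out of the rest, pushed it past the plunger while holding it, and pressed until it stopped. I then eased off, let go and backed out along the bore. The last clock reading was 11.3 s of the 42 s allowed, and no verdict was reported.

**Seating:** the tool stopped 44.3 mm above the mouth (about 44.6 mm expected) with a push of about 33 N, well under the 80 N limit.

**After release:** both pictures show the flange flush and the plunger's knob pushed out, and the gripper is open with no contact force.

**Small disagreements:** the camera's cap sits about 2 mm to the +y side of the predicted axis, which fits the plunger pressing the barrel against the far wall of the bore. The task text says the sleeve leans to the robot's left and near side, but I measured left and slightly far. I used the measured direction and it fitted.

I did not measure the lamp, the trays or the jar again at the end. No contact with them was planned, and nothing in the views or forces suggested any.

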